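# Run the dropping plate out to its red line and hold it

### The job

Take the aluminium plate by its blue grip, slide it back along the white riser until you feel it press squarely against the black stop at the rear, then slide it outward over the riser's yellow edge until the red line on the plate stands right above that edge and the hole in the plate hangs over the mouth of the beaker. Run out that far, the plate would tip by itself, so finish while still holding it: level, resting on the riser, its red line at the edge, with nothing but the riser and your hand carrying it. Slide it, do not lift it off, and leave the beaker and the other things on the bench alone.

Things in the scene. Friction and masses are not known exactly. Their poses are not given: they have to be found in the camera images.
- riser: white-topped bench riser with grey legs, fixed to the bench; deck 222 x 150 mm, its top 95 mm above the bench. Origin on the bench under the deck; x points outward, along the slide, towards the yellow edge; z up. The deck reaches from x = -117 mm (rear) to x = +105 mm (yellow outer edge). x points to the robot's right, within 17 degrees
- riser_edge (a point): middle of the riser's outer, yellow-banded edge, on the deck's top face; axes as the riser's
- stop: black stop bar across the rear of the deck, 130 mm wide, 12 mm thick, 14 mm tall above the deck, fixed to the riser. Its frame is the same as the riser's (same origin and axes); its front face, which the plate seats against, lies at x = -105 mm
- plate: loose aluminium plate 260 x 120 x 10 mm, 0.4 to 0.8 kg, lying on the deck a few cm ahead of the stop, up to 7 degrees askew. Origin at the middle of its underside; x outward along its length, z up; rear edge at x = -130 mm. Centre of mass near x = -5 mm: with its red line at the riser's edge it tips if let go. From the stop to the red line at the edge it travels 120 mm
- plate_grip (a point): centre of the upright blue grip bar fixed on the plate near its rear end, 95 mm behind the plate's origin: 16 mm thick along the plate's x, 70 mm long along its y, from the plate's top face (10 mm) up to 55 mm above its underside; this point is 32.5 mm above the underside. Best pinched from above across its 16 mm
- plate_line (a point): the red line across the plate, 3 mm wide, 40 mm behind the plate's origin (its middle, on the underside), seen on the top and on both sides
- plate_hole (a point): centre of the 20 mm hole through the plate, 95 mm ahead of its origin (on the underside)
- beaker: small glass beaker, 54 mm across, 70 mm tall, about 50 mm clear at the mouth, standing loose on the bench ahead of the riser, about 135 mm outward of the yellow edge; origin at the middle of its underside, z up; its rim is 25 mm below the plate's underside
- timer: white countdown timer 70 x 62 x 18 mm, loose on the bench, to be left alone; origin at the middle of its underside
- bottle: clear bottle with a blue cap, 60 mm across, 127 mm tall, loose on the bench, to be left alone; origin at the middle of its underside
Not all that is in view belongs to the job. Leave any purple look-alike of the beaker alone.

How it is judged (in metres and radians):
On the way:
1. the plate is pushed squarely against the rear stop (contact force between plate and stop above 1 N and angle between the x axis of plate and the x axis of riser, either way round below 0.06 rad).
At the end, for the whole second after the job is handed in: Red line within 5 mm of the riser's edge and 4 mm of deck height; plate within 4 deg of square, 2.3 deg of level, still, resting on the riser; hole within 16 mm of the middle of the upright beaker, not touching it; fingers hold or press the plate with over 1 N (x of plate_line in the frame of riser_edge between -0.005 and 0.005 m and z of plate_line in the frame of riser_edge between -0.004 and 0.004 m and angle between the x axis of plate and the x axis of riser, either way round below 0.07 rad and angle between plate's own z axis and vertical below 0.04 rad and horizontal distance between plate_hole and beaker below 0.016 m and contact force between the fingers and plate above 1 N and contact force between plate and riser above 0.5 N and contact force between plate and beaker below 0.1 N and linear speed of plate below 0.02 m/s and angle between beaker's own z axis and vertical below 0.1 rad); the arm keeps its last pose, push and grip.
It fails at once if the plate is lifted off the riser (by more than 25 mm) (z of plate in the frame of riser above 0.12 m).
It fails at once if the plate tips (angle between plate's own z axis and vertical above 0.2 rad).
It fails at once if the beaker or a bystander is disturbed (moved by more than 15 mm) (distance of any of beaker, timer, bottle from where it was at the start of the episode above 0.015 m).
It also fails if it takes over 42 s, if anything falls off the work surface, if the arm or the gripper's body presses on something with over 40 N, if the wrist force passes 120 N, or if a joint passes its speed limit or range.

### The arm

A 7-joint arm with a two-finger parallel gripper is mounted at the origin on a cart in front of the work surface, level with it; the furniture and walls round the work are solid. World frame = base frame: x ahead of the robot, y to its left, z up, the work surface at z = 0. Lengths are in m, angles in degrees, forces in N, time in s.
With the tool pointing down it reaches from about 0.425 to 1.025 m from the base axis. Payload 3.6 kg.
Tool frame: the origin (TCP) lies at the very end of the fingers, on their centre line; the grasp point (between the pads) lies grasp_offset behind it (grasp_offset is the distance from the TCP to the grasp point, in m); z points along the fingers, y is the line along which they close (so a half turn about z gives the same grasp; the last joint's range is limited). The gripper opens to 85 mm and grips with 20 to 120 N. Pads are 22 mm wide; open, the fingers measure 114 mm over their backs; the gripper's body (76 mm by 85 mm) begins 54 mm behind the grasp point. The pads swing forward as they close: fully open they stand 13 mm farther back than shut.
Start: joints at [-72.164, 33.873, 2.773, 92.16, -1.908, 54.013, -1.931], TCP at [0.286, 0.666, 0.231] pointing down, gripper open.
Joint ranges: [-153.93, 153.93], [-27.13, 128.08], [-72.61, 78.16], [10.71, 143.7], [-87.88, 267.88], [4.46, 118.87], [-176.78, 176.78]. Speed limits (degrees/s): [147.25, 147.25, 180, 180, 180, 180, 180].

### API

Orientations are given as a 3x3 rotation matrix whose columns are the frame's x, y, z axes.
In Python, from rig import get_obs, read_camera, close_job, recognise, grasp_offset gives the robot as it stands.
- The arm moves only by the shell command python3 -m crank [OPENING] [FORCE], which reads ROWS from standard input. ROWS is a JSON list that holds a single list of rows (three levels of brackets), with 1 to 20 rows, each of 4 numbers: dx, dy, dz in fractions of the full range, 1 being 0.4 m, then a turn about the tool's z in a scale on which 1.0 is 120 degrees; each row shifts and turns the commanded pose from where the row before left it, along the tool's axes as they then stand; what a row does not reach is not made up. A row lasts 1/8 s, in which the tool goes at most 0.0625 m and 10.7 degrees, less where a joint would pass 70% of its speed; a pose out of reach is approached as far as the arm can. OPENING is the opening from 0.0 (shut) to 1.0 (fully open), set as the command begins (- or left out keeps the last). The fingers move at their own pace and stop on an object; FORCE is the grip in N (left out, the last holds). Time passes only in rows, so rows that do not move let the fingers close. It prints the time, the measured TCP pose, the force, the opening and the grip force at its end. Shift and turn numbers lie between -1 and 1, and a call with a number outside is refused. Input that does not fit is refused with a message, and nothing moves.
- get_obs(): the state, without advancing time (a new reading comes with each control period).
- read_camera(name): name is "side" or "top"; returns a dict with "img" (384x512x3 uint8, red, green, blue), "fx", "fy", "cx", "cy" (pixels), "k1" (the pictures are not rectified: a ray, as slopes to the right and down, at radius r is drawn at 1 + k1 r^2 times it, then the intrinsics apply), "R" (3x3) and "t" (3): a world point X has camera coordinates R X + t. Camera axes: x right, y down, z forward; pixel columns grow to the right and rows downward; lengths in m; the calibration is good to about 2 mm. A picture is of the moment at which its call begins. There is no depth.
- close_job(): hands the job in; it is judged then, once.
Trained networks look in the newest picture that a camera, given by its name, has taken for a name from the list of things; names that differ only in an ending like _2 or _b are one class to them, and where a whole thing is asked for, a point or a joint stands for the part that bears it (a point fixed in the world has none). Each returns a list of dicts, best first, with "score" (0 to 1); they miss things now and then, are a little off and sometimes report something else, mostly with a low value. They report only what shows in the picture. A call takes as long as a camera call. They do not tell look-alikes from the thing itself.
- recognise(camera, label): "location" ([column, row] in pixels, amid what is visible of it).
The state is a dict: "clock": time; "joints": joint angles; "qvel": joint speeds; "joint_torque": joint torques, N m; "eef_pos": TCP position; "tool_rot": TCP orientation; "ft_force": force on the tool from outside, world axes, zero at the start; "wrist_torque": the same for the moment, N m; "width": opening from 0.0 (shut) to 1.0 (fully open); "grip_force": force on a finger pad.
Only numpy, scipy, OpenCV 4.12 (cv2) and the standard library are available. Lean on these libraries where they do the work, as an engineer would, in place of code of your own. Each camera call takes 0.05 s, during which the arm holds its last target. There are 200 camera calls.

## Working session

There is one attempt and no reset: what is moved stays moved. The work goes in short steps, Python scripts to look and compute and a shell command to move; the robot and the scene stay as the last step left them, time stands still between calls to the robot, and variables do not carry over. Pictures are saved under pics/ and viewed, at most 10 in all, crops included, and the job is handed in when it is done.

```bash
mkdir -p pics; cat > h.py <<'E'
import numpy as np,cv2
from rig import *
def ray(c,px):
    d=np.array([(px[0]-c["cx"])/c["fx"],(px[1]-c["cy"])/c["fy"]]);u=d.copy()
    for _ in range(30): u=d/(1+c["k1"]*(u@u))
    R=np.array(c["R"]);t=np.array(c["t"])
    return -R.T@t,R.T@np.array([u[0],u[1],1])
def atz(c,px,z):
    o,d=ray(c,px);return o+d*(z-o[2])/d[2]
def proj(c,X):
    p=np.array(c["R"])@np.array(X)+np.array(c["t"]);u=p[:2]/p[2];u=u*(1+c["k1"]*(u@u))
    return np.array([u[0]*c["fx"]+c["cx"],u[1]*c["fy"]+c["cy"]])
E
python3 - <<'E'
from h import *
np.set_printoptions(precision=4,suppress=True)
o=get_obs();print(o["clock"],o["eef_pos"],o["tool_rot"],grasp_offset,o["ft_force"])
Z=dict(riser_edge=.095,plate_grip=.15,plate_line=.105,plate_hole=.105,beaker=.035,timer=.018,bottle=.06,stop=.109,plate=.105,riser=.095)
for n in("top","side"):
    c=read_camera(n);cv2.imwrite(f"pics/{n}0.png",c["img"][:,:,::-1])
    print(n,-np.array(c["R"]).T@c["t"])
    for l in Z:
        for r in recognise(n,l)[:3]:print(l,round(r["score"],2),np.round(r["location"],1),atz(c,r["location"],Z[l]))
E
```

```text
0.0 [0.2852 0.6656 0.2301] [[-0.9192  0.3937 -0.0008]
 [ 0.3937  0.9192 -0.0021]
 [-0.0001 -0.0023 -1.    ]] 0.0187 [-0.9291  0.2796 -0.1581]
top [ 0.3144 -0.1882  1.2903]
riser_edge 0.56 [227.7 211.6] [ 0.4861 -0.1118  0.095 ]
plate_grip 0.6 [269.6 215.4] [ 0.4692 -0.238   0.15  ]
plate_line 0.87 [273.3 217.3] [ 0.4697 -0.2513  0.105 ]
plate_line 0.35 [226.1 210.1] [ 0.4892 -0.1074  0.105 ]
plate_hole 0.59 [269.8 214.9] [ 0.4768 -0.2406  0.105 ]
beaker 0.63 [362.5 242. ] [ 0.4025 -0.5447  0.035 ]
beaker 0.59 [326.7 231.9] [ 0.4341 -0.4278  0.035 ]
timer 0.77 [153.9 222.6] [0.456  0.1335 0.018 ]
bottle 0.59 [311.2 154.1] [ 0.6857 -0.3764  0.06  ]
stop 0.74 [217.9 202.9] [ 0.5102 -0.082   0.109 ]
plate 0.67 [270.7 215.8] [ 0.4741 -0.2434  0.105 ]
riser 0.79 [225.9 210.6] [ 0.4891 -0.1061  0.095 ]
riser 0.63 [313.4 154.2] [ 0.675  -0.3781  0.095 ]
side [ 0.1262 -0.8422  0.8053]
riser_edge 0.92 [208.2 204.4] [ 0.4177 -0.1731  0.095 ]
riser_edge 0.34 [247.6 209.7] [ 0.486  -0.2417  0.095 ]
plate_grip 0.79 [248.  213.1] [ 0.4533 -0.2974  0.15  ]
plate_grip 0.19 [220.8 168.4] [ 0.4804 -0.1332  0.15  ]
plate_grip 0.15 [212.2 178.5] [ 0.445  -0.1538  0.15  ]
plate_line 0.8 [249.2 214.6] [ 0.4754 -0.2655  0.105 ]
plate_hole 0.9 [249.2 215.3] [ 0.4742 -0.2674  0.105 ]
beaker 0.84 [324.3 300.8] [ 0.5033 -0.51    0.035 ]
beaker 0.72 [302.4 331.7] [ 0.4211 -0.5406  0.035 ]
beaker 0.67 [279.3 287. ] [ 0.4457 -0.4274  0.035 ]
timer 0.69 [170.7 157.9] [0.4517 0.1399 0.018 ]
bottle 0.82 [353.6 221.4] [ 0.6926 -0.3911  0.06  ]
stop 0.52 [218.1 166.8] [ 0.5001 -0.0792  0.109 ]
plate 0.56 [246.9 212.8] [ 0.4741 -0.2577  0.105 ]
riser 0.72 [207.7 195.7] [ 0.4314 -0.1458  0.095 ]
```

```bash
python3 -c "
import cv2,numpy as np
cv2.imwrite('pics/a.png',cv2.resize(cv2.imread('pics/top0.png'),(800,600)))"
```

```text
(no output)
```

View pics/a.png

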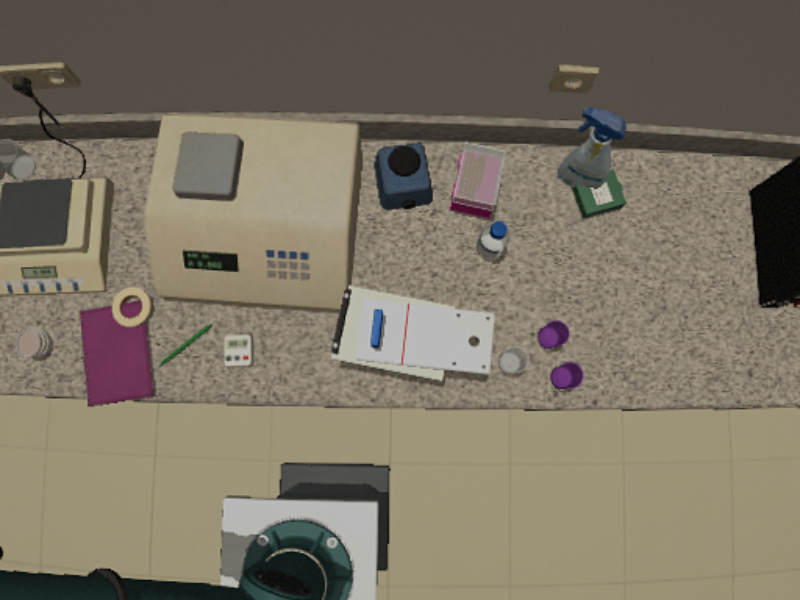

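View pics/side0.png

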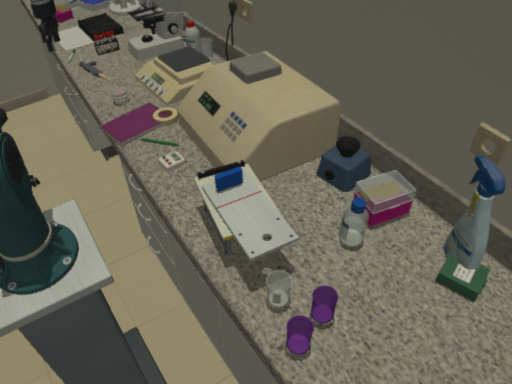

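The top picture shows the plate with its blue grip (~(377,328) in the 800-wide view), the red line (~(405,333)) and the hole (~(474,341)). Three beaker-like things are at top pixels (327,232) clear, about (354,214) purple and (362,242) purple. The clear one is the beaker: it's colourless and sits just ahead of the plate's end. I'll confirm it in one enlarged crop.

```bash
python3 - <<'E'
from h import *
t=cv2.imread('pics/top0.png')[175:255,205:375];s=cv2.imread('pics/side0.png')[150:330,180:340]
a=cv2.resize(t,(760,358),interpolation=cv2.INTER_CUBIC)
cv2.imwrite('pics/b.png',a)
cv2.imwrite('pics/c.png',cv2.resize(s,(533,600),interpolation=cv2.INTER_CUBIC))
E
```

```text
(no output)
```

View pics/b.png

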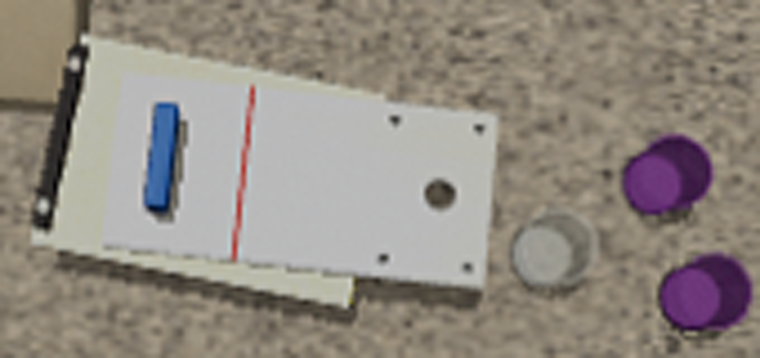

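View pics/c.png

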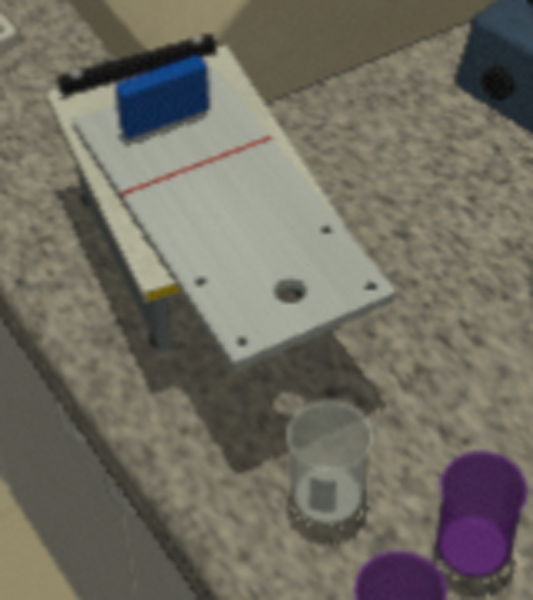

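```bash
cat > fit.py <<'E'
from h import *
from scipy.optimize import least_squares
T=lambda x,y:(205+(x+.5)/4.4706-.5,175+(y+.5)/4.475-.5)
S=lambda x,y:(180+(x+.5)/3.331-.5,150+(y+.5)/3.333-.5)
P=lambda x,y,z=.010:(x/1e3,y/1e3,.095+z)
ct,cs=read_camera("top"),read_camera("side")
def fit(obs,x0):
    def w(p,X):c,s=np.cos(p[2]),np.sin(p[2]);return [p[0]+c*X[0]-s*X[1],p[1]+s*X[0]+c*X[1],X[2]]
    f=lambda p:np.concatenate([proj(c,w(p,X))-px for c,px,X in obs])
    r=least_squares(f,x0,loss="soft_l1");return r.x,f(r.x).reshape(-1,2)
if __name__=="__main__":
    np.set_printoptions(precision=4,suppress=True)
    pl=[(ct,T(253,86),P(-40,60)),(ct,T(234,261),P(-40,-60)),(ct,T(125,72),P(-130,60)),(ct,T(104,247),P(-130,-60)),
    (ct,T(497,115),P(130,60)),(ct,T(486,284),P(130,-60)),(ct,T(440,194),P(95,0)),
    (ct,T(166,103),P(-95,35,.055)),(ct,T(156,210),P(-95,-35,.055)),
    (cs,S(122,193),P(-40,-60)),(cs,S(271,137),P(-40,60)),(cs,S(290,291),P(95,0)),(cs,S(236,355),P(130,-60)),(cs,S(394,291),P(130,60))]
    ri=[(ct,T(86,37),P(-117,75,0)),(ct,T(33,242),P(-117,-75,0)),(ct,T(350,306),P(105,-75,0)),(ct,T(385,97),P(105,75,0)),
    (ct,T(80,47),P(-111,65,.014)),(ct,T(42,225),P(-111,-65,.014)),
    (cs,S(148,292),P(105,-75,0)),(cs,S(50,94),P(-117,-75,0))]
    for o,x0 in((pl,[.47,-.24,-1.6]),(ri,[.47,-.17,-1.7])):
        p,r=fit(o,x0);print(p,np.degrees(p[2]));print(r)
    c=ct
    for n,l in((ct,T(543,248)),):
        print("beaker base top-cam",atz(ct,T(541,255),0),"rim",atz(ct,T(556,246),.07))
    print("side rim",atz(cs,S(329,435),.07),"base",atz(cs,S(327,505),0))
E
python3 fit.py
```

```text
[ 0.4785 -0.2482 -1.6561] -94.88693364954948
[[-0.0179 -0.0224]
 [ 0.2855 -0.2581]
 [-0.5264  0.1172]
 [-0.3107 -0.1907]
 [ 0.281  -0.8889]
 [-0.1861  0.1803]
 [ 0.2435 -0.4287]
 [ 0.401  -0.3068]
 [ 0.0416 -0.7134]
 [-0.6243  0.5261]
 [-0.5754 -0.0042]
 [-0.1911 -0.393 ]
 [-0.6574  2.2291]
 [ 0.4054 -0.1842]]
[ 0.4859 -0.1934 -1.748 ] -100.15241411819385
[[-1.7355 -1.3818]
 [-0.1337 -0.0034]
 [ 0.6075 -0.2077]
 [ 1.4646 -1.1518]
 [ 0.499  -1.1257]
 [ 0.0355  0.4705]
 [-1.333   0.4071]
 [-1.5895 -0.1601]]
beaker base top-cam [ 0.4384 -0.4309  0.    ] rim [ 0.4381 -0.4284  0.07  ]
side rim [ 0.4396 -0.4313  0.07  ] base [ 0.4357 -0.437   0.    ]
```

```bash
python3 - <<'E'
from h import *
np.set_printoptions(precision=4,suppress=True)
ct,cs=read_camera("top"),read_camera("side")
for z in(0,.05,.1):print(z,"top R,L",atz(ct,(215,195),z),atz(ct,(102,190),z),"side R,L",atz(cs,(264,172),z),atz(cs,(182,130),z))
o=get_obs();p=np.array(o["eef_pos"]);R=np.array(o["tool_rot"])
q=[np.array(x) for x in([.40,.30,.28],[.4866,-.1535,.25])]
for a in q:print("tool delta",R.T@(a-p));p=a
E
```

```text
0 top R,L [ 0.5548 -0.0616  0.    ] [0.5646 0.3252 0.    ] side R,L [ 0.6579 -0.058   0.    ] [0.5549 0.2789 0.    ]
0.05 top R,L [ 0.5455 -0.0665  0.05  ] [0.5549 0.3053 0.05  ] side R,L [ 0.6249 -0.1067  0.05  ] [0.5283 0.2093 0.05  ]
0.1 top R,L [ 0.5362 -0.0714  0.1   ] [0.5452 0.2854 0.1   ] side R,L [ 0.5919 -0.1554  0.1   ] [0.5017 0.1397 0.1   ]
tool delta [-0.2495 -0.2917 -0.0487]
tool delta [-0.2582 -0.3827  0.03  ]
```

The manual's scale: shifts go in shares of 0.4 m and turns go in shares of 120 degrees. Converting my numbers, -0.029 m / 0.4 = -0.0725, -0.025 m / 0.4 = -0.0625.

```bash
echo '[[[-0.0625, -0.0725, -0.0125, 0], [-0.0625, -0.0725, -0.0125, 0], [-0.0625, -0.0725, -0.0125, 0], [-0.0625, -0.0725, -0.0125, 0], [-0.0625, -0.0725, -0.0125, 0], [-0.0625, -0.0725, -0.0125, 0], [-0.0625, -0.0725, -0.0125, 0], [-0.0625, -0.0725, -0.0125, 0], [-0.0625, -0.0725, -0.0125, 0], [-0.0625, -0.0725, -0.0125, 0]]]' | python3 -m crank 1.0 && echo '[[[-0.0538, -0.08, 0.0063, 0], [-0.0538, -0.08, 0.0063, 0], [-0.0538, -0.08, 0.0063, 0], [-0.0538, -0.08, 0.0063, 0], [-0.0538, -0.08, 0.0063, 0], [-0.0538, -0.08, 0.0063, 0], [-0.0538, -0.08, 0.0063, 0], [-0.0538, -0.08, 0.0063, 0], [-0.0538, -0.08, 0.0063, 0], [-0.0538, -0.08, 0.0063, 0], [-0.0538, -0.08, 0.0063, 0], [-0.0538, -0.08, 0.0063, 0], [0, 0, 0, -0.0767], [0, 0, 0, -0.0758], [0, 0, 0, 0]]]' | python3 -m crank; python3 - <<'E'
from h import *
np.set_printoptions(precision=4,suppress=True)
o=get_obs();p=np.array(o["eef_pos"]);R=np.array(o["tool_rot"])
print(p,R,R.T@(np.array([.4866,-.1535,.115])-p),o["ft_force"])
c=read_camera("side");cv2.imwrite("pics/d.png",cv2.resize(c["img"][100:300,130:340,::-1],(630,600)))
E
```

```text
clock: 2.55
eef_pos: [0.4016, 0.3002, 0.2818]
tool_rot: [[-0.919, 0.394, 0.001], [0.394, 0.919, 0.0], [-0.0, 0.001, -1.0]]
ft_force: [-0.5, -1.1, 0.4]
width: 0.998
grip_force: 0.0
clock: 4.42
eef_pos: [0.4871, -0.1534, 0.2515]
tool_rot: [[-0.996, 0.087, 0.0], [0.087, 0.996, 0.0], [-0.0, 0.0, -1.0]]
ft_force: [-0.2, 0.9, -0.3]
width: 1.003
grip_force: 0.0
[ 0.4871 -0.1534  0.2515] [[-0.9962  0.0874  0.0005]
 [ 0.0874  0.9962  0.0002]
 [-0.0005  0.0002 -1.    ]] [ 0.0006 -0.0002  0.1365] [-0.2454  0.9158 -0.3192]
```

View pics/d.png

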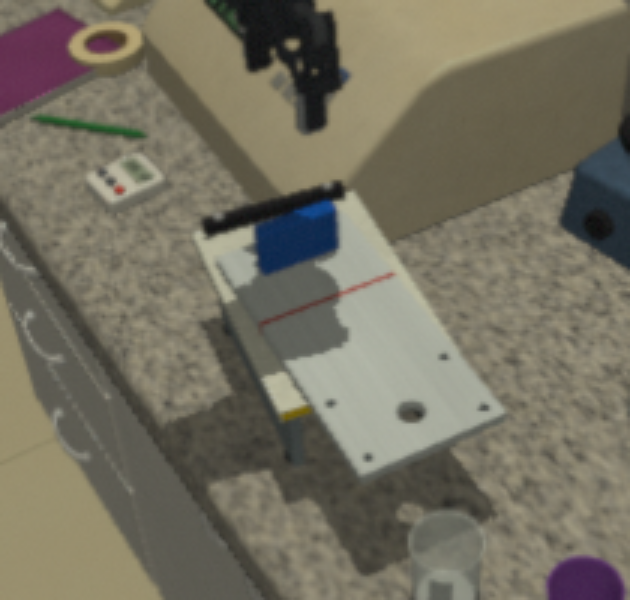

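The side view shows the gripper aligned over the grip and clear of the machine, with the grip at about (297,235) in the crop. I'm going down to pinch it.

Converted, 0.03 m / 0.4 = 0.075, 0.02 m / 0.4 = 0.05.

```bash
echo '[[[0, 0, 0.075, 0], [0, 0, 0.075, 0], [0, 0, 0.075, 0], [0, 0, 0.05, 0], [0, 0, 0.0375, 0], [0, 0, 0.0288, 0], [0, 0, 0, 0], [0, 0, 0, 0]]]' | python3 -m crank && echo '[[[0, 0, 0, 0], [0, 0, 0, 0], [0, 0, 0, 0], [0, 0, 0, 0], [0, 0, 0, 0], [0, 0, 0, 0], [0, 0, 0, 0], [0, 0, 0, 0]]]' | python3 -m crank 0.0 50
```

```text
clock: 5.48
eef_pos: [0.4875, -0.1534, 0.1153]
tool_rot: [[-0.996, 0.086, 0.001], [0.086, 0.996, -0.0], [-0.001, -0.0, -1.0]]
ft_force: [0.8, -0.5, -0.2]
width: 0.997
grip_force: 0.0
clock: 6.48
eef_pos: [0.487, -0.1533, 0.115]
tool_rot: [[-0.996, 0.086, 0.0], [0.086, 0.996, -0.0], [-0.0, -0.0, -1.0]]
ft_force: [-0.5, -0.1, 5.7]
width: 0.177
grip_force: 49.8
```

Gripped: 15 mm opening against a 16 mm bar. Next I square the plate by +5.25° and slide it back towards the stop, expecting contact after about 30 mm.

Converted, 0.006 m / 0.4 = 0.015, 0.004 m / 0.4 = 0.01, 2 degrees / 120 = 0.0167.

```bash
echo '[[[0, 0, 0, 0.0167], [0, 0, 0, 0.0167], [0, 0, 0, 0.0104], [0, 0.015, 0, 0], [0, 0.015, 0, 0], [0, 0.015, 0, 0], [0, 0.01, 0, 0], [0, 0.005, 0, 0], [0, 0, 0, 0], [0, 0, 0, 0]]]' | python3 -m crank && echo '[[[0, 0.005, 0, 0], [0, 0.005, 0, 0], [0, 0, 0, 0]]]' | python3 -m crank 
```

```text
clock: 7.72
eef_pos: [0.4903, -0.1318, 0.115]
tool_rot: [[-0.984, 0.18, -0.001], [0.18, 0.984, -0.002], [0.0, -0.002, -1.0]]
ft_force: [-1.2, -5.1, 4.9]
width: 0.18
grip_force: 49.7
clock: 8.1
eef_pos: [0.4909, -0.128, 0.115]
tool_rot: [[-0.984, 0.181, -0.001], [0.181, 0.984, -0.002], [0.0, -0.002, -1.0]]
ft_force: [-1.7, -5.9, 4.6]
width: 0.183
grip_force: 49.7
```

Converted, 0.002 m / 0.4 = 0.005.

```bash
for i in 1; do echo '[[[0, 0.005, 0, 0], [0, 0, 0, 0]]]' | python3 -m crank | grep -E 'eef|ft'; echo '[[[0, 0.005, 0, 0], [0, 0, 0, 0]]]' | python3 -m crank| grep -E 'eef|ft';echo '[[[0, 0.005, 0, 0], [0, 0, 0, 0]]]' | python3 -m crank| grep -E 'eef|ft|rot'; done
```

```text
eef_pos: [0.4913, -0.1261, 0.1151]
ft_force: [-0.8, -6.2, 5.6]
eef_pos: [0.4916, -0.1241, 0.115]
ft_force: [-1.3, -5.8, 4.7]
eef_pos: [0.4919, -0.1222, 0.115]
tool_rot: [[-0.984, 0.181, -0.001], [0.181, 0.984, -0.002], [0.0, -0.002, -1.0]]
ft_force: [-1.0, -6.0, 5.7]
```

Converted, 0.002 m / 0.4 = 0.005.

```bash
echo '[[[0, 0.005, 0, 0], [0, 0, 0, 0]]]' | python3 -m crank | grep -E 'eef|ft'; echo '[[[0, 0.005, 0, 0], [0, 0, 0, 0]]]' | python3 -m crank| grep -E 'eef|ft|rot|wid'
```

```text
eef_pos: [0.4922, -0.1216, 0.1151]
ft_force: [-1.6, -9.2, 4.5]
eef_pos: [0.4922, -0.1215, 0.1151]
tool_rot: [[-0.984, 0.18, -0.001], [0.18, 0.984, -0.006], [-0.001, -0.006, -1.0]]
ft_force: [-1.5, -13.1, 4.8]
width: 0.179
```

Contact: the force rose from 6 N to 13 N and the motion stopped. I'll press a little harder so the plate squares up, then check it.

Converted, 0.002 m / 0.4 = 0.005.

```bash
echo '[[[0, 0.005, 0, 0], [0, 0.005, 0, 0], [0, 0, 0, 0], [0, 0, 0, 0]]]' | python3 -m crank| grep -E 'eef|ft|rot|wid'; python3 - <<'E'
from h import *
np.set_printoptions(precision=4,suppress=True)
o=get_obs();print(o["clock"],o["eef_pos"],o["wrist_torque"])
c=read_camera("top");s=read_camera("side")
a=cv2.resize(c["img"][175:255,205:375,::-1],(760,358),interpolation=cv2.INTER_CUBIC);cv2.imwrite("pics/e.png",a)
cv2.imwrite("pics/f.png",cv2.resize(s["img"][150:330,180:340,::-1],(533,600),interpolation=cv2.INTER_CUBIC))
E
```

```text
eef_pos: [0.4923, -0.1213, 0.1153]
tool_rot: [[-0.983, 0.182, -0.0], [0.182, 0.983, -0.01], [-0.001, -0.01, -1.0]]
ft_force: [-3.0, -19.7, 4.6]
width: 0.181
9.85 [ 0.4923 -0.1213  0.1153] [-3.7832  0.7362  0.6257]
```

View pics/e.png

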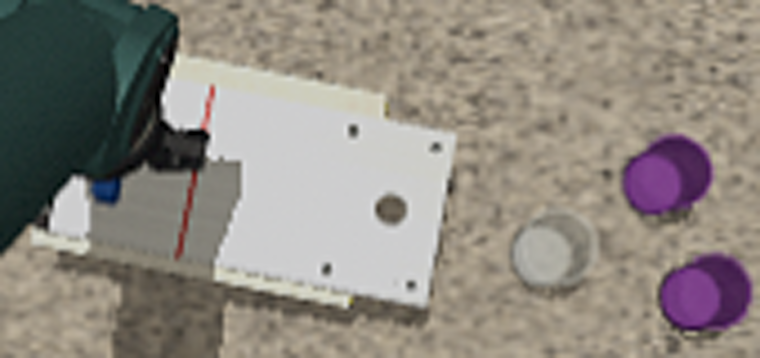

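View pics/f.png

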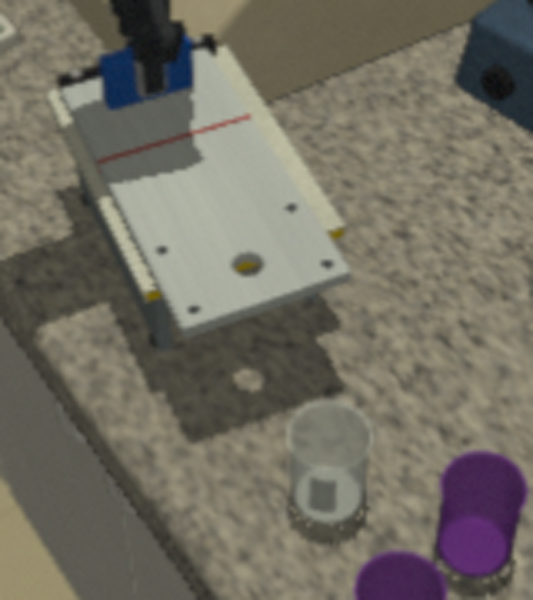

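The plate is seated. In the top crop the red line runs (213,86)–(178,259) and the hole is at (391,209). The riser's outer corners show at (152,292) and (338,231) in the side crop. I'll refit the plate and riser.

```bash
cat > f2.py <<'E'
from fit import *
np.set_printoptions(precision=4,suppress=True)
pl=[(ct,T(212,86),P(-40,60)),(ct,T(178,259),P(-40,-60)),(ct,T(456,132),P(130,60)),(ct,T(430,304),P(130,-60)),(ct,T(391,209),P(95,0)),
(cs,S(97,162),P(-40,-60)),(cs,S(250,117),P(-40,60)),(cs,S(247,264),P(95,0)),(cs,S(183,325),P(130,-60)),(cs,S(349,270),P(130,60))]
ri=[(ct,T(33,240),P(-117,-75,0)),(ct,T(350,305),P(105,-75,0)),(ct,T(385,97),P(105,75,0)),
(cs,S(149,292),P(105,-75,0)),(cs,S(343,230),P(105,75,0)),(cs,S(50,94),P(-117,-75,0))]
for o,x0 in((pl,[.47,-.22,-1.7]),(ri,[.48,-.19,-1.7])):
    p,r=fit(o,x0);print(p,np.degrees(p[2]),np.abs(r).max());print(r)
    d=np.array([np.cos(p[2]),np.sin(p[2])])
    if o is pl: print("grip",p[:2]-.095*d,"hole after 120mm",p[:2]+.215*d)
    else: print("edge",p[:2]+.105*d)
E
python3 f2.py
```

```text
[ 0.476  -0.2147 -1.7439] -99.91998108137095 1.6030504671735457
[[ 0.0735 -0.2946]
 [ 0.1065 -0.5855]
 [-0.1189 -0.2127]
 [-0.8802 -0.0975]
 [-0.1109 -0.4452]
 [-0.3913  0.1849]
 [-0.4599 -0.3609]
 [-0.1134  0.0515]
 [-0.2016  1.6031]
 [ 0.4741  0.5325]]
grip [ 0.4924 -0.1211] hole after 120mm [ 0.439  -0.4264]
[ 0.4864 -0.1939 -1.7612] -100.90886311874785 2.073533704529808
[[-0.1911 -0.2823]
 [ 0.347   0.2334]
 [ 1.8367 -0.8184]
 [-2.0735  0.3131]
 [ 0.9496 -0.8149]
 [-0.872  -0.5361]]
edge [ 0.4665 -0.297 ]
```

The plate is square to the riser within 1°, seated, and will line up with the beaker to about 4 mm. Now I slide it outward 120 mm from the seated TCP (.4922,-.1215) to about (.4708,-.2396).

Converted, -0.009 m / 0.4 = -0.0225, -0.008 m / 0.4 = -0.02.

```bash
echo '[[[0, -0.01, 0, 0], [0, -0.015, 0, 0], [0, -0.02, 0, 0], [0, -0.0225, 0, 0], [0, -0.0225, 0, 0], [0, -0.0225, 0, 0], [0, -0.0225, 0, 0], [0, -0.0225, 0, 0], [0, -0.0225, 0, 0], [0, -0.0225, 0, 0], [0, -0.0225, 0, 0], [0, -0.0225, 0, 0], [0, -0.02, 0, 0], [0, -0.0125, 0, 0], [0, -0.0075, 0, 0], [0, 0, 0, 0], [0, 0, 0, 0], [0, 0, 0, 0]]]' | python3 -m crank - 80; python3 - <<'E'
from h import *
o=get_obs();d=np.array([.4922,-.1215])-np.array(o["eef_pos"])[:2]
print(d@[.180,.984],d@[-.984,.18],o["wrist_torque"])
E
```

```text
clock: 12.3
eef_pos: [0.4754, -0.2198, 0.1154]
tool_rot: [[-0.985, 0.174, 0.0], [0.174, 0.985, 0.006], [0.001, 0.006, -1.0]]
ft_force: [2.1, 9.4, 11.1]
width: 0.179
grip_force: 79.8
0.09974426648763415 0.0011800148114421566 [ 1.57360247 -0.44994762  0.05783656]
```

Converted, -0.005 m / 0.4 = -0.0125, -0.004 m / 0.4 = -0.01.

```bash
echo '[[[0, -0.01, 0, 0], [0, -0.0125, 0, 0], [0, -0.0125, 0, 0], [0, -0.01, 0, 0], [0, -0.0063, 0, 0], [0, 0, 0, 0], [0, 0, 0, 0], [0, 0, 0, 0]]]' | python3 -m crank; python3 - <<'E'
from h import *
o=get_obs();d=np.array([.4922,-.1215])-np.array(o["eef_pos"])[:2]
print(d@[.180,.984],d@[-.984,.18],o["wrist_torque"])
c=read_camera("top");s=read_camera("side")
a=cv2.resize(c["img"][175:255,205:375,::-1],(760,358),interpolation=cv2.INTER_CUBIC);b=cv2.resize(s["img"][190:290,190:320,::-1],(780,600),interpolation=cv2.INTER_CUBIC)
cv2.imwrite("pics/g.png",a);cv2.imwrite("pics/i.png",b)
E
```

```text
clock: 13.3
eef_pos: [0.472, -0.2392, 0.1155]
tool_rot: [[-0.985, 0.174, -0.0], [0.174, 0.985, 0.008], [0.001, 0.008, -1.0]]
ft_force: [1.4, 10.3, 13.0]
width: 0.175
grip_force: 80.0
0.11939690430627167 0.0013384918400313327 [ 1.98376612 -0.50487969  0.00390412]
```

View pics/g.png

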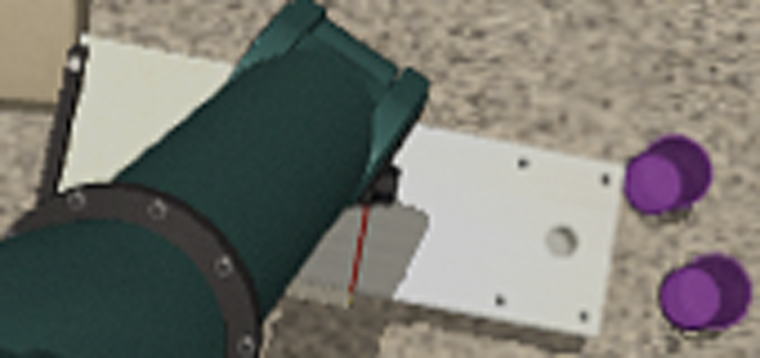

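View pics/i.png

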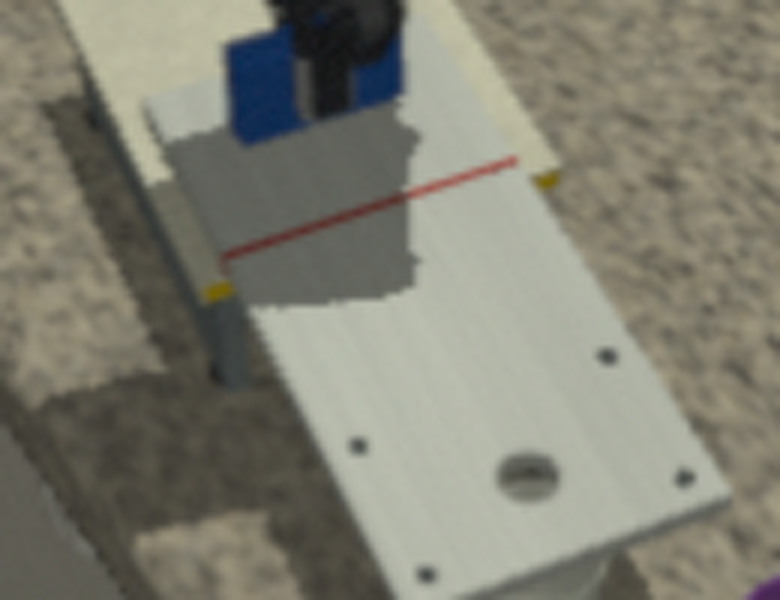

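The plate is out: the red line runs (222,257)–(517,160) in the side crop, and the yellow edge's top corners sit near (206,288) and (558,172). The hole is at (562,241) in the top crop, over the beaker. I'll check this by numbers.

```bash
python3 - <<'E'
from fit import *
np.set_printoptions(precision=4,suppress=True)
V=lambda x,y:(190+(x+.5)/6-.5,190+(y+.5)/6-.5)
d=np.array([-.18,-.984]);n=np.array([-.984,.18])
for nm,c,px,z in(("edgeR",cs,V(206,288),.095),("edgeR2",cs,V(230,280),.095),("edgeL",cs,V(536,178),.095),("edgeL2",cs,V(558,171),.095),
 ("lineR",cs,V(222,257),.105),("lineL",cs,V(517,160),.105),("hole",cs,V(528,478),.105),("line top cam",ct,T(366,208),.105),("line top2",ct,T(352,290),.105),("hole top",ct,T(562,241),.105),("edge top cam0",ct,T(350,306),.095),("edge0",ct,T(385,97),.095)):
    X=atz(c,px,z);print(nm,X,"along",X[:2]@d,"lat",X[:2]@n)
B=np.array([.438,-.4305]);print("beaker",B@d,B@n)
E
```

```text
edgeR [ 0.3958 -0.2848  0.095 ] along 0.20902477093586888 lat -0.4407252707283342
edgeR2 [ 0.4051 -0.2865  0.095 ] along 0.20897533629452036 lat -0.450217614403867
edgeL [ 0.5287 -0.3087  0.095 ] along 0.20856650332212456 lat -0.5757801405121652
edgeL2 [ 0.5378 -0.3105  0.095 ] along 0.20871236917919633 lat -0.5850923323659977
lineR [ 0.4045 -0.283   0.105 ] along 0.20568426637631124 lat -0.4489877681079229
lineL [ 0.5226 -0.3044  0.105 ] along 0.20549985148078476 lat -0.5689973317751166
hole [ 0.439  -0.4281  0.105 ] along 0.3422173198401584 lat -0.5090301675799959
line top cam [ 0.4587 -0.2915  0.105 ] along 0.20429199905878206 lat -0.5038345853947384
line top2 [ 0.403  -0.2822  0.105 ] along 0.20518392864043472 lat -0.44733715857067713
hole top [ 0.438  -0.4257  0.105 ] along 0.34008754885925285 lat -0.50762477067632
edge top cam0 [ 0.3929 -0.2817  0.095 ] along 0.20649955719074517 lat -0.43729279319381686
edge0 [ 0.5375 -0.3054  0.095 ] along 0.2038149881902611 lat -0.5838354685018117
beaker 0.34477199999999997 -0.508482
```

The felt travel (119.4 mm) and both cameras put the line 0.5–3 mm short, so I nudge it outward about 1.3 mm.

Converted, -0.0013 m / 0.4 = -0.0033.

```bash
echo '[[[0, -0.0033, 0, 0], [0, 0, 0, 0], [0, 0, 0, 0], [0, 0, 0, 0], [0, 0, 0, 0], [0, 0, 0, 0]]]' | python3 -m crank; python3 - <<'E'
from h import *
o=get_obs();d=np.array([.4922,-.1215])-np.array(o["eef_pos"])[:2]
print(d@[.180,.984],o["ft_force"],np.abs(o["qvel"]).max())
E
```

```text
clock: 14.25
eef_pos: [0.4719, -0.2397, 0.1155]
tool_rot: [[-0.985, 0.173, -0.0], [0.173, 0.985, 0.009], [0.002, 0.009, -1.0]]
ft_force: [2.5, 11.2, 14.3]
width: 0.179
grip_force: 80.1
0.120000179590653 [ 2.47232558 11.24230255 14.28863597] 0.07642261789431024
```

```bash
python3 -c "
from rig import *
print(close_job())"
```

```text
the job is handed in; nothing more can be done
None
```

I seated the plate squarely against the stop (about 20 N), slid it out 120 mm so the red line is at the yellow edge and the hole is over the beaker, and handed the job in at about 14 s with the plate still gripped; the result was not reported back. The side camera read the line 2 to 3 mm short of the edge, within the 5 mm allowed, while the felt travel and top camera read it at the edge.

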